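# Slide the sample cassette home under the reader head

## Robot

A 6-joint arm with a two-finger parallel gripper is mounted at the origin on the work surface. World frame = base frame: x ahead of the robot, y to its left, z up, the work surface at z = 0. Lengths are in m, angles in rad, forces in N, time in s.
With the tool pointing down it reaches from about 0.275 to 0.825 m from the base axis. Payload 4.9 kg.
Tool frame: the origin (TCP) lies midway between the tips of the shut fingers; the grasp point (between the pads) lies 19 mm behind it (grip_point_offset is the distance from the TCP to the grasp point, in m); z points along the fingers, x is the direction in which the jaws open and shut, and the axes are right-handed (so a half turn about z gives the same grasp; the last joint's range is limited). The gripper opens to 85 mm and grips with 20 to 120 N. Pads are 22 mm wide; open, the fingers measure 114 mm over their backs; the gripper's body (76 mm by 85 mm) begins 54 mm behind the grasp point. The pads swing forward as they close: fully open they stand 13 mm farther back than shut.
Start: joints at [1.044, 0.326, -0.193, 1.052, 0, 1.437], TCP at [0.211, 0.508, 0.202] pointing down, gripper open.
Joint ranges: [-2.65, 2.65], [-0.97, 1.79], [-1.3, 1.35], [-1.93, 2.1], [-1.47, 1.37], [-3.14, 3.14]. Speed limits (rad/s): [2.57, 2.57, 3.14, 3.14, 3.14, 3.14].

## Interface

Orientations are given as a rotation vector (axis times angle).
In Python, from cell import * gives the robot as it stands. Calls block until the motion is done:
- movep(position, orientation): joint-space move of the TCP to a pose.
- move_l(position, velocity=0.15, rot=None, until_force=None): straight line of the TCP; rot=None keeps the orientation; velocity is the mean speed in m/s. With until_force (N) it stops when the force on the tool has changed by that much, and returns True; else False.
- set_joints(angles): joint-space move.
- let_go() and grab(newtons=None): open the fingers fully, or close them until they stop; newtons is the grip in N (None keeps the last).
- sleep(seconds).
- ik(position, orientation): joint angles nearest the present ones, or None.
- get_state(): the state.
- grab_frame(name): name is "side" or "top"; returns a dict with "img" (384x512x3 uint8, red, green, blue), "fx", "fy", "cx", "cy" (pixels), "cam_to_world" (4x4, takes a point from camera to world coordinates). Camera axes: x right, y down, z forward; pixel columns grow to the right and rows downward; lengths in m; the calibration is good to about 2 mm. A picture is of the moment at which its call begins. There is no depth.
A pose or a line that the arm cannot do raises MotionError and nothing moves.
- sign_off(): hands the job in, once; it reports no verdict.
Trained networks look in the newest picture that a camera, given by its name, has taken for a name from the list of things; names that differ only in an ending like _2 or _b are one class to them, and where a whole thing is asked for, a point or a joint stands for the part that bears it (a point fixed in the world has none). Each returns a list of dicts, best first, with "score" (0 to 1); they miss things now and then, are a little off and sometimes report something else, mostly with a low value. They report only what shows in the picture. A call takes as long as a camera call.
- spot_in(camera, name): "centre" ([column, row] in pixels, amid what is visible of it).
- silhouettes(camera, name): "mask" (384x512 bool, what is visible of it) and "centre" ([column, row] in pixels, amid what is visible of it).
- tip_of(camera, name): "centre" ([column, row] in pixels: a listed point, or the origin of a listed thing).
The state is a dict: "clock": time; "q": joint angles; "joint_velocities": joint speeds; "tau": joint torques, N m; "position": TCP position; "eef_rot": TCP orientation; "contact_force": force on the tool from outside, world axes, zero at the start; "wrist_torque": the same for the moment, N m; "finger_gap": opening from 0.0 (shut) to 1.0 (fully open).
Only numpy, scipy, OpenCV 4.12 (cv2) and the standard library are available. Lean on these libraries where they do the work, as an engineer would, in place of code of your own. Each camera call takes 0.05 s, during which the arm holds its last target. There are 200 camera calls.

## Task

Pick up the steel sample cassette, lay it flat on the reader's bare infeed bed lined up with the passage, and let go of it. Then push it from behind under the low reader head until its front end bears on the pin of the end stop, and keep it pressed there for about half a second, firmly enough to seat (5 N or more at the stop) but gently (never over 15 N at the stop). Leave it seated there, and do not disturb the other things on the table.

Things in the scene. Friction and masses are not known exactly. Their poses are not given: they have to be found in the camera images.
- cassette: The sample cassette: a flat closed steel box with an amber glass window, 170 mm long (its x), 50 mm wide (its y), 16 mm high, about 0.35 kg (0.25 to 0.5), the same from either end. Origin at the centre of its underside. It starts lying on the table.
- reader: The cassette reader, fixed to the table. Origin on the table; its +x is the way the cassette travels, +z up, the passage's middle line is y = 0. Its flat aluminium bed has its top 10 mm above the table, reaches from x = -240 to +140 mm and is 116 mm wide; before x = -75 mm it is bare infeed bed.
- mouth (a point): Entrance of the passage under the white gantry, middle, on the bed top (reader x = -20 mm; axes as the reader's). Passage 54 mm wide, 19 mm high (3 mm over the cassette), 60 mm long. The gantry's top is 53 mm over the bed; from 18 mm behind this point the grey head rises to 95 mm. Black guides 14 mm high flare from 54 mm apart here to about 80 mm apart 55 mm before here.
- roller_foot (a point): Lowest point of a sprung rubber roller hidden in the gantry (reader x = +10 mm), 13.5 mm over the bed, so 2.5 mm below the cassette's top. It resists with about 5 to 10 N as the cassette's front edge lifts it; beyond that the cassette slides with a drag of about 3 to 8 N.
- stop_face (a point): Foot of the end stop's face that looks to the gantry, in the middle of the passage, on the bed; axes as the reader's. Its depth differs each time: 85 to 105 mm along the reader's x. A round steel pin (12 mm thick) stands out of this face towards the gantry by 2 to 12 mm; how far is set by hand and not measured, so it must be found by feel or seen.
- stop: The end stop with its pin: a dark steel bar 70 mm wide, 18 mm high, brass screw head on top, rigid on the bed beyond the gantry; origin at stop_face. The cassette's front end must bear on the pin: its rear end then stands 45 to 78 mm out of the gantry. A delicate gauge: it needs a press of 5 N or more for about half a second, is spoilt by more than 15 N, and the robot must not touch it.
- bowl: Bystander: open steel bowl, 150 mm wide, 55 high. Origin at the centre of its underside.
- jar: Bystander: small glass jar with wooden cap, 60 mm wide, 100 high. Origin at the centre of its underside.
- tall_jar: Bystander: white ceramic jar, 72 mm wide, 150 high. Origin at the centre of its underside.
- weight: Bystander: brass balance weight, 40 mm wide, 44 high. Origin at the centre of its underside.
- mortar: Bystander: marble mortar, 100 mm wide, 75 high. Origin at the centre of its underside.
- sample_box: Bystander: cardboard box, 90 x 60 x 45 mm. Origin at the centre of its underside.
- scoop: Bystander: steel spoon-shaped scoop, 170 mm long, lying flat.

How it is judged:
By the outcome, as a careful person would: the job done as asked, in the order asked, and still so for the second after the job is handed in, with the robot touching nothing.
It also fails if it takes over 72 s, if anything falls off the work surface, if the arm or the gripper's body presses on something with over 40 N, if the wrist force passes 120 N, or if a joint passes its speed limit or range.

## Working session

There is one attempt and no reset: what is moved stays moved. The work goes in short steps, each a Python script; the robot and the scene stay as the last script left them, time stands still between calls to the robot, and variables do not carry over. Pictures are saved under pics/ and viewed, about 8 in all and at most 12, crops included, and the job is handed in when it is done.

```bash
ls; mkdir -p pics; cat > h.py <<'E'
from cell import *
import numpy as np, cv2
from scipy.spatial.transform import Rotation as R
def save(f,n): cv2.imwrite('pics/'+n,cv2.cvtColor(f['img'],cv2.COLOR_RGB2BGR))
def px2w(f,p,z):
    T=np.array(f['cam_to_world']); d=T[:3,:3]@np.array([(p[0]-f['cx'])/f['fx'],(p[1]-f['cy'])/f['fy'],1]); o=T[:3,3]
    return o+d*(z-o[2])/d[2]
def w2px(f,P):
    T=np.array(f['cam_to_world']); c=T[:3,:3].T@(np.array(P)-T[:3,3]); return np.array([f['fx']*c[0]/c[2]+f['cx'],f['fy']*c[1]/c[2]+f['cy']])
def down(a): # tool x at world yaw a, z down
    return R.from_matrix(np.array([[np.cos(a),np.sin(a),0],[np.sin(a),-np.cos(a),0],[0,0,-1]]).T).as_rotvec()
E
cat > a.py <<'E'
from h import *
for c in('top','side'):
    f=grab_frame(c); save(f,c+'0.png'); print(c,np.array(f['cam_to_world'])[:3,3],f['fx'])
    for n,z in(('mouth',.01),('stop_face',.01),('reader',0),('roller_foot',.0235),('cassette',0)):
        for d in tip_of(c,n)[:2]: print(n,round(d['score'],2),np.round(d['centre'],1),px2w(f,d['centre'],z).round(4))
    for n in('cassette','bowl','jar','tall_jar','weight','mortar','sample_box','scoop'):
        for d in silhouettes(c,n)[:1]:
            m=d['mask'].astype(np.uint8); k=max(cv2.findContours(m,0,2)[0],key=cv2.contourArea)
            W=np.array([px2w(f,p[0],.016 if n=='cassette' else 0)[:2] for p in k])*1000
            r=cv2.minAreaRect(W.astype(np.float32)); print(n,round(d['score'],2),np.round(d['centre']),np.round(r[0]),np.round(r[1]),round(r[2],1))
            if n=='cassette': print(cv2.boxPoints(r).round(0).tolist())
print(get_state())
E
python3 a.py
```

```text
pics
top [ 0.44874161 -0.01967453  1.2307482 ] 428.75245158836293
mouth 0.7 [210.9 202.9] [0.5407 0.1104 0.01  ]
stop_face 0.66 [178.7 192.2] [0.573  0.2024 0.01  ]
stop_face 0.63 [205.1 117.6] [0.7894 0.1251 0.01  ]
reader 0.79 [205.  198.6] [0.5542 0.1284 0.    ]
cassette 0.95 [374.9 216.1] [ 0.4952 -0.3584  0.    ]
cassette 0.69 [376. 218.] [ 489. -357.] [172.  56.] 15.8
[[399.0, -353.0], [414.0, -407.0], [579.0, -360.0], [564.0, -306.0]]
bowl 0.64 [200. 114.] [811. 136.] [155. 155.] 62.2
jar 0.97 [111. 266.] [366. 405.] [62. 89.] 0.5
tall_jar 0.66 [303. 112.] [ 803. -167.] [ 79. 118.] 70.6
weight 0.54 [315. 259.] [ 382. -185.] [37. 34.] 89.0
mortar 0.67 [176. 286.] [305. 209.] [105. 106.] 6.1
sample_box 0.66 [371. 144.] [ 713. -360.] [101.  76.] 15.3
scoop 0.73 [386. 292.] [ 299. -339.] [49. 46.] 43.1
side [ 0.25379317 -0.69958609  0.75005698] 363.21487352236215
mouth 0.97 [255.2 187. ] [0.5511 0.102  0.01  ]
mouth 0.47 [298.2 326.3] [ 0.4882 -0.3632  0.01  ]
reader 0.76 [255.8 182.4] [0.5644 0.1335 0.    ]
roller_foot 0.22 [172.6 185.5] [0.308  0.1704 0.0235]
cassette 0.6 [298. 
[... 469 characters left out ...]
92.] 3.3
{'clock': 1.4, 'q': array([ 1.04378856e+00,  3.26177605e-01, -1.92580662e-01,  1.05197989e+00,
       -1.19994126e-05,  1.43658932e+00]), 'joint_velocities': array([-6.07160988e-04, -1.33140094e-04, -1.75499651e-03, -2.37756709e-03,
        5.80395537e-05,  1.18478601e-03]), 'tau': array([-4.66299516e-04, -4.43324375e+01,  2.62751484e+01,  1.26401261e-03,
       -1.35996024e-04,  3.11806474e-06]), 'position': array([0.21054394, 0.50814751, 0.2016004 ]), 'eef_rot': array([-2.61221527e+00, -1.74523435e+00, -9.03690351e-05]), 'contact_force': array([-0.01082797, -0.29930912, -0.51540516]), 'wrist_torque': array([-0.05317429,  0.02679274,  0.02576002]), 'finger_gap': 1.0011487535222667}
```

```bash
python3 - <<'E'
import cv2,numpy as np
a=cv2.imread('pics/top0.png');b=cv2.imread('pics/side0.png')
cv2.imwrite('pics/both.png',np.vstack([cv2.resize(a[140:270,130:330],(800,520),interpolation=2)[:, :]]))
cv2.imwrite('pics/both2.png',np.hstack([cv2.resize(a,(400,300)),cv2.resize(b,(400,300))]))
cv2.imwrite('pics/sidec.png',cv2.resize(b[110:260,150:350],(800,600),interpolation=2))
E
```

```text
(no output)
```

View pics/both2.png

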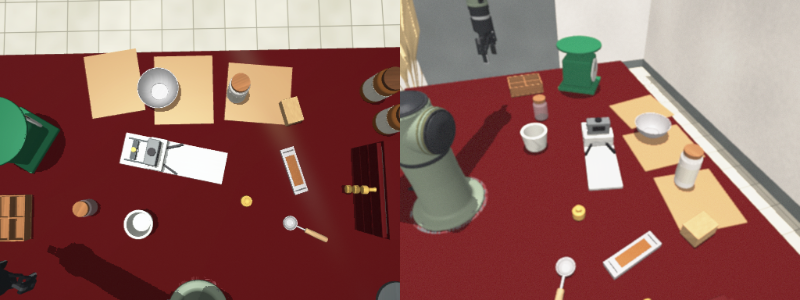

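View pics/both.png

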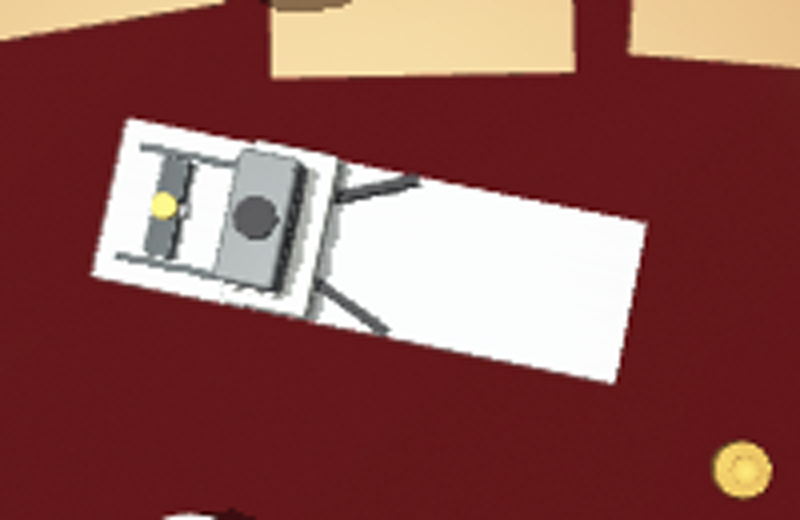

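View pics/sidec.png

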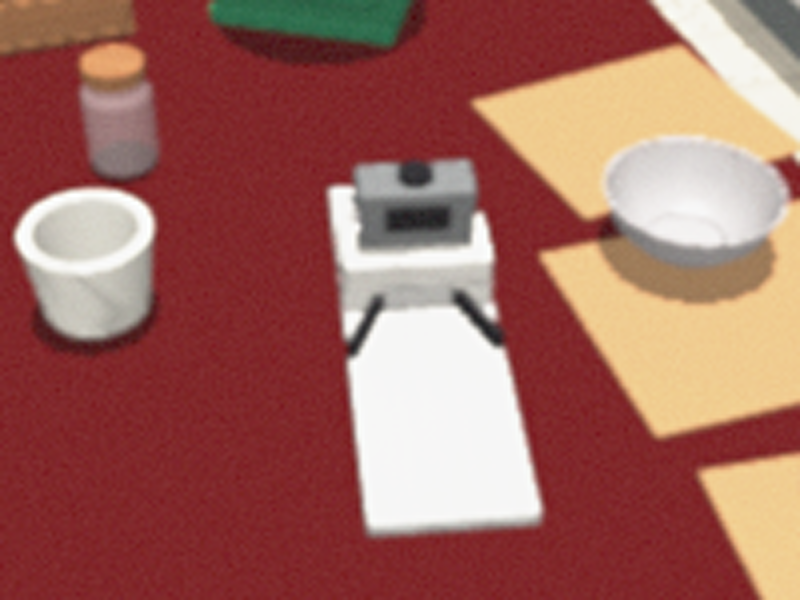

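The pictures show the reader's infeed facing robot-right (bed rear corners near top pixels (291,195) and (283,236), far corners (162,170) and (153,209)). The end stop bar is at about (172,191). The cassette lies clear at (376,217). Next I fit the bed edges and pick up the cassette.

```bash
cat > b.py <<'E'
from h import *
import json
def fit(f,name,z):
    im=f['img'].astype(int); w=(im[:,:,1]>110).astype(np.float32)
    # sub-pixel-ish: project model rectangle sides by line fits on mask
    return im
f=grab_frame('top'); g=f['img'][:,:,1].astype(float)
up=[];lo=[]
def edge(v,i0,lev=130): # subpixel crossing between i0 and i0+1
    return i0+(lev-v[i0])/(v[i0+1]-v[i0])
def cross(v,off,lev=130):
    s=np.where((v[:-1]-lev)*(v[1:]-lev)<0)[0]; return [edge(v,i,lev)+off for i in s]
for c in list(range(240,278)):
    e=cross(g[165:250,c],165)
    if len(e)>=2: up.append((c,e[0])); lo.append((c,e[-1]))
for c in range(157,176):
    e=cross(g[205:225,c],205)
    if e: lo.append((c,e[-1]))
re=[(cross(g[r,270:305],270)[-1],r) for r in range(200,231)]
def line(P):
    W=np.array([px2w(f,p,.01)[:2] for p in P]); 
    vx,vy,x,y=cv2.fitLine(W.astype(np.float32),cv2.DIST_HUBER,0,.01,.01).ravel(); d=np.array([vx,vy]); 
    return np.array([x,y]),d
L={k:line(v) for k,v in(('up',up),('lo',lo),('re',re))}
for k,(p,d) in L.items(): print(k,p.round(4),np.degrees(np.arctan2(d[1],d[0])).round(2))
def X(a,b):
    t=np.linalg.solve(np.array([a[1],-b[1]]).T,b[0]-a[0]); return a[0]+t[0]*a[1]
A,B=X(L['up'],L['re']),X(L['lo'],L['re']); print('rear corners',A,B,np.linalg.norm(A-B))
s=np.array([L[k][1]*np.sign(L[k][1][1]) for k in('up','lo')]); rr=B-A; rr/=np.linalg.norm(rr)
u=s.sum(0)+np.array([rr[1],-rr[0]])*(0.5 if np.dot([rr[1],-rr[0]],s[0])>0 else -.5); u/=np.linalg.norm(u)
o=(A+B)/2+.240*u; yaw=np.arctan2(u[1],u[0]); print('origin',o,'yaw',np.degrees(yaw))
# side-view check: project corners
fs=grab_frame('side'); n=np.array([-u[1],u[0]])
for x,y in((-.24,.058),(-.24,-.058),(.14,.058),(-.02,0)):
    P=[*(o+x*u+y*n),.01]; print(x,y,'top',w2px(f,P).round(1),'side',w2px(fs,P).round(1))
# stop face from brass/dark bar in top view
for x in(.085,.095,.105): print('stop top edge',x,w2px(f,[*(o+x*u),.028]).round(1))
json.dump(dict(o=o.tolist(),yaw=float(yaw)),open('r.json','w'))
st=get_state()
for a in(16,-164):
  for b in(np.degrees(yaw),np.degrees(yaw)-180):
    q1=ik([.489,-.36,.15],down(np.radians(a+90))); q2=ik([*(o-.165*u),.15],down(np.radians(b+90))); print(a,b,None if q1 is None else q1.round(2),None if q2 is None else q2.round(2))
E
python3 b.py
```

```text
up [ 0.5787 -0.0274] 77.37
lo [0.4793 0.0636] 77.42
re [ 0.4998 -0.1065] -12.74
rear corners [ 0.55801904 -0.11966125] [ 0.44414878 -0.09391386] 0.116744876
origin [0.5535803  0.12740067] yaw 77.36526
-0.24 0.058 top [283.3 235.5] side [241.6 241. ]
-0.24 -0.058 top [291.3 195.5] side [284.6 237.9]
0.14 0.058 top [152.8 208.5] side [232.  156.6]
-0.02 0 top [211.8 199.9] side [254.  185.9]
stop top edge 0.085 [174.7 191.9]
stop top edge 0.095 [171.3 191.2]
stop top edge 0.105 [167.8 190.5]
16 77.36526 [-0.76  0.47 -0.11  0.99  0.   -1.04] [-0.21  0.31 -0.35  0.91  0.   -1.56]
16 -102.63474 [-0.76  0.47 -0.11  0.99  0.   -1.04] [-0.21  0.31 -0.35  0.91  0.    1.58]
-164 77.36526 [-0.76  0.47 -0.11  0.99 -0.    2.11] [-0.21  0.31 -0.35  0.91  0.   -1.56]
-164 -102.63474 [-0.76  0.47 -0.11  0.99 -0.    2.11] [-0.21  0.31 -0.35  0.91  0.    1.58]
```

```bash
cat > c.py <<'E'
from h import *
rot=down(np.radians(106))
movep([.489,-.36,.10],rot)
move_l([.489,-.36,-.001],.08,until_force=8); print(get_state()['position'],get_state()['contact_force'])
grab(50); s=get_state(); print(s['finger_gap'],s['clock'])
move_l([.489,-.36,.12],.12); s=get_state(); print(s['finger_gap'],s['contact_force'],s['wrist_torque'],s['clock'])
f=grab_frame('side'); save(f,'lift.png'); a=f['img'][:,:,::-1][200:360,220:400]; cv2.imwrite('pics/liftc.png',cv2.resize(a,None,fx=3,fy=3))
E
python3 c.py
```

```text
[ 4.89432093e-01 -3.60387300e-01 -3.79689497e-04] [ 0.37134372 -0.13336341 -0.35177927]
0.0027429247042663096 6.8917
2.647569226608817e-05 [ 0.64900509 -0.02351658  0.31611128] [ 0.0047835  -0.04482567 -0.03207407] 8.05
```

View pics/liftc.png

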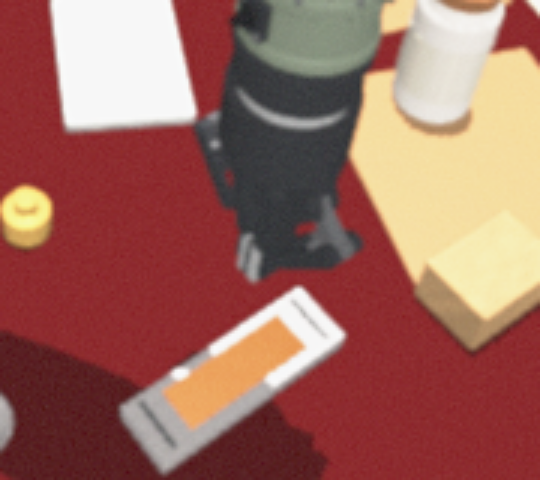

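The fingers shut on nothing: they passed over the cassette, which still lies at side pixel (298,325). I'll retry lower, because the open fingertips stand back from the TCP.

```bash
cat > d.py <<'E'
from h import *
let_go()
f=grab_frame('side')
d=silhouettes('side','cassette')[0]; k=max(cv2.findContours(d['mask'].astype(np.uint8),0,2)[0],key=cv2.contourArea)
r=cv2.minAreaRect((np.array([px2w(f,p[0],.016)[:2] for p in k])*1000).astype(np.float32)); print(r)
move_l([.489,-.36,.02],.12)
hit=move_l([.489,-.36,-.006],.04,until_force=8); s=get_state(); print(hit,s['position'],s['contact_force'],s['finger_gap'])
grab(50); s=get_state(); print(s['finger_gap'],s['contact_force'],s['clock'])
if s['finger_gap']>.3:
    move_l([.489,-.36,.12],.12); s=get_state(); print(s['finger_gap'],s['contact_force'],s['wrist_torque'],s['clock'])
f=grab_frame('side'); a=f['img'][:,:,::-1][200:360,220:400]; cv2.imwrite('pics/lift2.png',cv2.resize(a,None,fx=3,fy=3))
E
python3 d.py
```

```text
((489.6334228515625, -362.0887451171875), (173.94866943359375, 55.21062469482422), 16.164899826049805)
False [ 0.48908782 -0.36008206 -0.00595686] [ 0.0216796  -0.37619343  0.63782415] 1.0017989753027419
-0.004117975554754914 [-0.10159542 -1.05379377 -0.03531779] 11.5333
```

View pics/lift2.png

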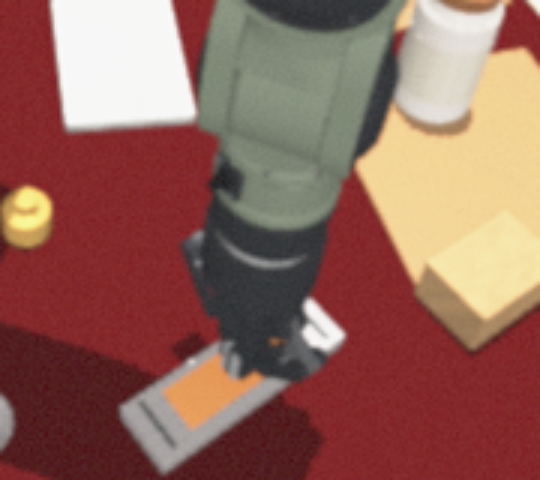

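```bash
cat > e.py <<'E'
from h import *
f=grab_frame('side'); s=get_state(); print(s['position'],R.from_rotvec(s['eef_rot']).as_matrix().round(3).tolist(),s['q'].round(3))
for z in(-.006,.016,.03,.05): print(z,(w2px(f,[.489,-.36,z])-[220,200])*3)
for z in(.12,.14,.16): print(z,(w2px(f,[.489,-.36,z])-[220,200])*3)
hit=move_l([.489,-.36,-.02],.02,until_force=4); s=get_state(); print(hit,s['position'],s['contact_force'],s['clock'])
a=f['img'][:,:,::-1][270:360,250:350]; cv2.imwrite('pics/close.png',cv2.resize(a,None,fx=6,fy=6,interpolation=2))
E
python3 e.py
```

```text
[ 0.48895515 -0.359972   -0.00601227] [[-0.276, 0.961, -0.0], [0.961, 0.276, 0.0], [0.0, -0.0, -1.0]] [-0.756  0.632 -0.28   0.659  0.    -1.035]
-0.006 [231.63982015 385.54702182]
0.016 [234.69901324 370.47681551]
0.03 [236.70593373 360.59031768]
0.05 [239.65810309 346.04733201]
0.12 [250.85581065 290.88515099]
0.14 [254.32810503 273.77992386]
0.16 [257.93460411 256.0135771 ]
True [ 0.48906367 -0.36004548 -0.01359907] [0.44530979 0.19343945 3.98052956] 12.1
```

View pics/close.png

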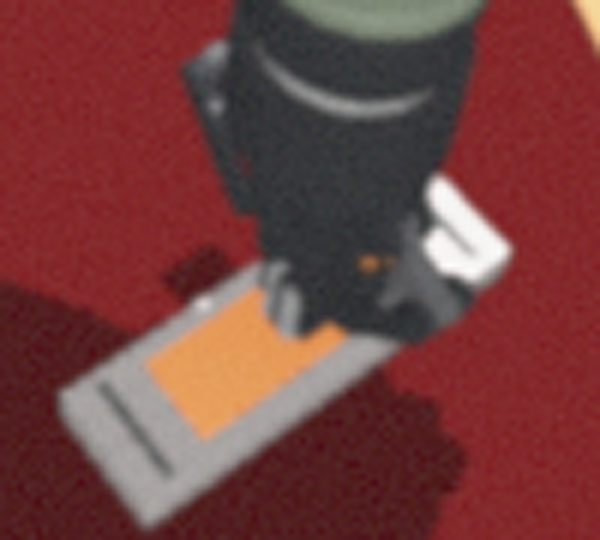

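Touching the cassette's top (z = 16 mm) happened at a reported TCP z of -13.6 mm. So the real shut tips sit about 29.5 mm above the reported TCP. I'll correct for that offset.

```bash
cat > g.py <<'E'
from h import *
move_l([.489,-.361,.0],.06); let_go()
hit=move_l([.489,-.361,-.030],.05,until_force=6); s=get_state(); print(hit,s['position'],s['contact_force'],s['finger_gap'])
if not hit:
    grab(60); s=get_state(); print(s['finger_gap'],s['contact_force'],s['clock'])
    if s['finger_gap']>.3:
        z0=s['contact_force'][2]
        move_l([.489,-.361,.10],.12); s=get_state(); print(s['finger_gap'],s['contact_force'],s['wrist_torque'],s['clock'])
f=grab_frame('side'); a=f['img'][:,:,::-1][200:360,220:400]; cv2.imwrite('pics/lift3.png',cv2.resize(a,None,fx=3,fy=3))
E
python3 g.py
```

```text
False [ 0.4890503  -0.36104059 -0.03004763] [-0.22971421 -0.51348198 -0.10032493] 1.0016456722310043
0.5671286387142528 [-1.17958445  1.6474264   4.58273347] 14.45
0.56524265543317 [ 0.49164784 -0.33919259 -2.84594316] [ 0.02594164 -0.01370936  0.03331648] 15.6833
```

```bash
cat >> h.py <<'E'
import json
r=json.load(open('r.json')); O=np.array(r['o']); yaw=r['yaw']; U=np.array([np.cos(yaw),np.sin(yaw)]); N=np.array([-U[1],U[0]])
def P(x,y,z): return [*(O+x*U+y*N),z]
ROT=down(yaw+np.pi/2)
E
cat > i.py <<'E'
from h import *
movep(P(-.165,0,.08),ROT); s=get_state(); print(s['finger_gap'],s['contact_force'],s['clock'])
move_l(P(-.165,0,-.012),.1)
hit=move_l(P(-.165,0,-.023),.015,until_force=3); s=get_state(); print(hit,s['position'],s['contact_force'],s['clock'])
let_go(); move_l(P(-.165,0,.05),.12); grab(40)
move_l(P(-.29,0,.05),.15); s=get_state(); print(s['clock'],s['finger_gap'])
for c in('top','side'):
    f=grab_frame(c)
    save(f,c+'1.png')
    for d in silhouettes(c,'cassette')[:1]:
        k=max(cv2.findContours(d['mask'].astype(np.uint8),0,2)[0],key=cv2.contourArea)
        W=np.array([px2w(f,p[0],.026)[:2] for p in k])-O; W=np.c_[W@U,W@N]*1000
        print(c,d['score'],cv2.minAreaRect(W.astype(np.float32)),W.min(0),W.max(0))
a=cv2.imread('pics/top1.png')[160:250,150:310];b=cv2.imread('pics/side1.png')[140:270,200:320]
cv2.imwrite('pics/pl.png',np.hstack([cv2.resize(a,(480,270),interpolation=2),cv2.resize(b,(249,270),interpolation=2)]))
E
python3 i.py
```

```text
0.5651105531523469 [-0.06419004 -0.60805963 -3.19478189] 16.9833
True [ 0.51759373 -0.0336095  -0.01936406] [ 0.36763276 -0.14123579  4.8858556 ] 18.5833
21.525 0.003595564799060854
top 0.65 ((-163.75912475585938, 0.8628807067871094), (170.55203247070312, 51.533260345458984), 0.021684691309928894) [-249.02848496  -24.92997913] [-78.47990486  26.61888073]
side 0.67 ((-233.41653442382812, 2.7509937286376953), (53.32890701293945, 46.3171501159668), 2.809213399887085) [-260.94050734  -21.30012129] [-207.63810844   25.45942217]
```

View pics/pl.png

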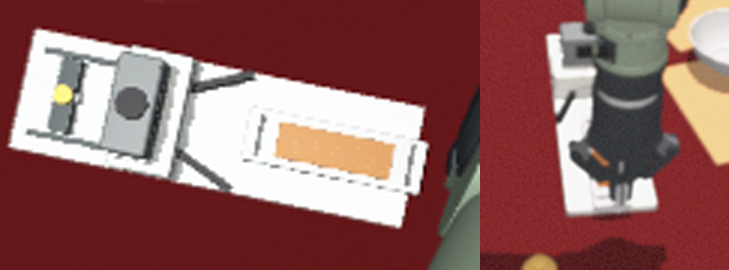

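The cassette lies flat on the infeed, centred and aligned (x −249..−79, y +0.9 mm, yaw ≈ 0°), and released. Now I push it with the shut fingers.

```bash
cat > j.py <<'E'
from h import *
Z=-.0146
def F():
    s=get_state(); c=s['contact_force']; p=s['position'][:2]-O
    print('x %.1f y %.1f push %.2f lat %.2f z %.2f t %.2f'%(p@U*1e3,p@N*1e3,-c[:2]@U,c[:2]@N,c[2],s['clock'])); return -c[:2]@U
move_l(P(-.29,0,Z),.12); F()
print(move_l(P(-.215,0,Z),.05,until_force=8)); F()
for x in(-.195,-.175,-.165,-.155,-.141,-.128):
    print(move_l(P(x,0,Z),.03,until_force=25)); F()
E
python3 j.py
```

```text
x -290.0 y -0.3 push -1.04 lat 0.26 z -0.60 t 22.42
False
x -214.9 y -0.0 push 1.12 lat 0.48 z -0.39 t 24.07
False
x -194.4 y 0.2 push -0.14 lat 0.20 z -0.33 t 24.88
False
x -176.1 y 0.1 push 4.75 lat -0.58 z 0.72 t 25.70
False
x -165.3 y 0.1 push 4.33 lat -0.07 z -1.42 t 26.18
False
x -154.7 y 0.1 push 3.81 lat -0.23 z -1.36 t 26.67
False
x -140.7 y 0.1 push 3.55 lat 0.39 z -1.32 t 27.28
False
x -127.6 y 0.1 push 3.37 lat 0.70 z -1.52 t 27.87
```

```bash
cat > k.py <<'E'
from h import *
exec(open('j.py').read().split("move_l(P(-.29")[0].split('*\n',1)[1])
x=-.128; hit=False
while x<-.074 and not hit:
    x+=.006; hit=move_l(P(x,0,Z),.012,until_force=5); f=F()
print(hit)
E
python3 k.py
```

```text
x -121.9 y 0.0 push 3.34 lat -0.23 z -2.40 t 28.52
x -115.6 y 0.1 push 2.87 lat 0.25 z -1.77 t 29.17
x -109.7 y 0.0 push 3.21 lat 0.21 z -2.35 t 29.82
x -103.7 y 0.0 push 4.10 lat -0.22 z -1.92 t 30.47
x -97.9 y 0.0 push 3.93 lat -0.07 z -2.22 t 31.12
x -98.1 y 0.5 push -1.22 lat -0.14 z -0.72 t 31.39
True
```

```bash
cat > l.py <<'E'
from h import *
exec(open('j.py').read().split("move_l(P(-.29")[0].split('*\n',1)[1])
x=(get_state()['position'][:2]-O)@U
for i in range(40):
    x+=.0003; move_l(P(x,0,Z),.006); sleep(.05); print('cmd %.1f'%(x*1e3),end=' '); f=F()
    if f>11.8: break
E
python3 l.py
```

```text
cmd -97.8 x -98.2 y 0.5 push 3.65 lat 1.52 z -2.12 t 32.02
cmd -97.5 x -98.2 y 0.3 push 4.98 lat 0.87 z -1.24 t 32.33
cmd -97.2 x -98.2 y 0.3 push 6.73 lat 0.81 z -2.50 t 32.62
cmd -96.9 x -98.2 y 0.2 push 6.92 lat 1.51 z -1.50 t 32.92
cmd -96.6 x -98.2 y 0.2 push 6.86 lat 1.41 z -2.05 t 33.23
cmd -96.3 x -98.2 y 0.3 push 7.24 lat 1.53 z -2.11 t 33.52
cmd -96.0 x -98.2 y 0.2 push 9.97 lat 0.82 z -1.32 t 33.83
cmd -95.7 x -98.2 y 0.3 push 9.94 lat 1.57 z -1.79 t 34.12
cmd -95.4 x -98.2 y 0.3 push 10.09 lat 1.50 z -1.05 t 34.42
cmd -95.1 x -98.3 y 0.3 push 12.61 lat 1.04 z -1.01 t 34.73
```

```bash
cat > m.py <<'E'
from h import *
exec(open('j.py').read().split("move_l(P(-.29")[0].split('*\n',1)[1])
for i in range(4): sleep(.1); F()
move_l(P(-.0949,0,Z),.006)
for i in range(7): sleep(.1); F()
x=(get_state()['position'][:2]-O)@U
move_l(P(x-.03,0,Z),.03); F()
move_l(P(-.27,0,Z),.12); move_l(P(-.27,0,.10),.15); movep([.45,-.25,.2],ROT); F()
for c in('top','side'):
    f=grab_frame(c); save(f,c+'2.png')
    for d in silhouettes(c,'cassette')[:1]:
        k=max(cv2.findContours(d['mask'].astype(np.uint8),0,2)[0],key=cv2.contourArea)
        W=np.array([px2w(f,p[0],.026)[:2] for p in k])-O; W=np.c_[W@U,W@N]*1000
        print(c,d['score'],cv2.minAreaRect(W.astype(np.float32)),W.min(0),W.max(0))
a=cv2.imread('pics/top2.png')[160:250,150:310];b=cv2.imread('pics/side2.png')
cv2.imwrite('pics/fin.png',np.vstack([cv2.resize(a,(480,270),interpolation=2),cv2.resize(b[100:280,130:450],(480,270),interpolation=2)]))
E
python3 m.py
```

```text
x -98.2 y 0.3 push 11.56 lat 1.24 z -1.03 t 34.83
x -98.3 y 0.3 push 12.22 lat 1.24 z -1.12 t 34.92
x -98.2 y 0.2 push 11.11 lat 1.17 z -1.46 t 35.02
x -98.3 y 0.3 push 11.22 lat 1.34 z -1.42 t 35.12
x -98.3 y 0.2 push 11.77 lat 1.31 z -1.51 t 35.48
x -98.2 y 0.3 push 12.66 lat 1.49 z -1.40 t 35.58
x -98.3 y 0.2 push 13.30 lat 0.77 z -0.55 t 35.67
x -98.2 y 0.3 push 11.66 lat 1.25 z -0.92 t 35.77
x -98.2 y 0.3 push 12.12 lat 0.96 z -1.10 t 35.88
x -98.3 y 0.2 push 13.21 lat 0.74 z -1.35 t 35.98
x -98.3 y 0.3 push 12.98 lat 0.59 z -0.71 t 36.08
x -128.1 y -0.0 push 0.49 lat -0.81 z -0.51 t 37.33
x -390.2 y 19.2 push 0.06 lat 1.23 z -1.03 t 40.26
top 0.93 ((-53.780399322509766, -0.556304931640625), (69.3133773803711, 49.260257720947266), 0.2718597948551178) [-88.3672172 -25.3135395] [-19.05205013  23.95270539]
side 0.49 ((-183.1841583251953, 1.2875709533691406), (156.4446563720703, 114.72941589355469), 0.4440147280693054) [-261.42953229  -56.46576804] [-105.38911432   58.78505302]
```

View pics/fin.png

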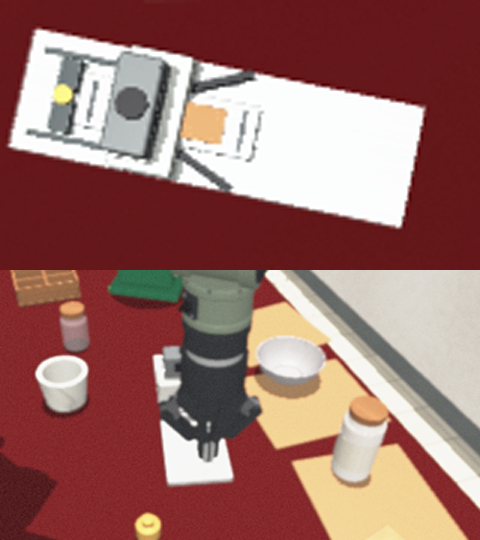

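```bash
python3 -c "
from cell import *
print(get_state()['clock']); print(sign_off())"
```

```text
40.4583
the job is handed in; nothing more can be done
None
```

I laid the cassette flat on the bare infeed bed, let go of it, pushed it under the reader head onto the pin and pressed it there. Then I backed the arm off and handed the job in at about 40.5 s. The hand-in reports no verdict.

- **Placing:** before pushing, the top camera showed the cassette centred to about 1 mm on the passage line, with no measurable skew.
- **Pressing:** the push force held at 11–13 N for over a second. The drag measured while sliding was about 3–4 N, so the stop saw roughly 8–9 N. That is an estimate, because the force at the stop itself can't be read.
- **Final position:** the rear end stands about 68 mm out of the gantry, inside the expected 45–78 mm. It lies straight to within 0.3°. The pin itself was not seen; I found it by feel, when the cassette stopped moving as the push rose.
- **Other objects:** those visible in the last picture look undisturbed.

**Failures and disagreements:**
- **Grasp:** the first two attempts closed above the cassette, because the real fingertips sit about 30 mm above the reported tool point. I found this by touching the cassette's top with about 4 N, corrected for it, and the third grasp held.
- **Side camera:** its cassette detections after placing and at the end were useless, because the arm blocked the view. Those checks rest on the top camera alone.

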